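Put the fallen spice jar back in its chest

ROBOT

A 6-joint arm with a two-finger parallel gripper is mounted at the origin on the work surface; the furniture and walls round the work are solid. World frame = base frame: x ahead of the robot, y to its left, z up, the work surface at z = 0. Lengths are in m, angles in rad, forces in N, time in s.
With the tool pointing down it reaches from about 0.3 to 0.875 m from the base axis. Payload 6.4 kg.
Tool frame: the origin (TCP) lies at the very end of the fingers, on their centre line; the grasp point (between the pads) lies arm.hold_point_z behind it (arm.hold_point_z is the distance from the TCP to the grasp point, in m); z points along the fingers, y is the line along which they close (so a half turn about z gives the same grasp; the last joint's range is limited). The gripper opens to 85 mm and grips with 20 to 120 N. Pads are 22 mm wide; open, the fingers measure 114 mm over their backs; the gripper's body (76 mm by 85 mm) begins 54 mm behind the grasp point. The pads swing forward as they close: fully open they stand 13 mm farther back than shut.
Start: joints at [-1.556, 0.181, 1.607, -0, 1.354, -0.206], TCP at [0.126, -0.561, 0.231] pointing down, gripper open.
Joint ranges: [-2.99, 2.99], [-0.89, 2.07], [0.3, 2.58], [-1.14, 4.28], [0, 2.63], [-3.12, 3.12]. Speed limits (rad/s): [2.57, 2.57, 3.01, 3.14, 3.14, 3.14].

INTERFACE

Orientations are given as a rotation vector (axis times angle).
In Python, from rig import state, viewer, order, arm gives the robot as it stands.
- The arm moves only by the tool step_arm, never from a script. Its argument "motion" is a list of rows, each a list of 3 entries, a list of its own where there are three numbers: the finger opening in m, from 0 to 0.0854, then the shift along the tool's x, y, z in m, then the turn, a rotation vector about the tool's x, y, z in rad. In form: [[jaw, [x, y, z], [ax, ay, az]], ...]. A call has 1 to 20 rows; each row shifts and turns the commanded pose from where the row before left it, along the tool's axes as they then stand; what a row does not reach is not made up. A row lasts 1/10 s, in which the tool goes at most 50 mm and 8.59 degrees, less where a joint would pass 70% of its speed; a pose out of reach is approached as far as the arm can. A call is refused whole if a number of a shift passes 0.05 or a number of a turn 0.15, either way. A call with a gripper value outside its range is refused whole. The fingers move at their own pace and stop on an object; "newtons" is the grip in N (left out, the last holds). Time passes only in rows, so rows that do not move let the fingers close. It gives the time, the measured TCP pose, the force, the opening and the grip force at its end, in the units of the state.
- state(): the state, without advancing time (a new reading comes with each control period).
- viewer.grab_frame(name): name is "scene" or "top" or "wrist"; returns (picture, depth): 400x640x3 uint8, red, green, blue; 400x640 float32, m along the optical axis (not along the pixel's ray), 0 where there is no reading.
- viewer.camera_model(name): a dict with "mtx" (3x3 intrinsics, pixels), "dist" ([k1, k2, p1, p2, k3] as OpenCV has them; the pictures are not rectified), "R" (3x3) and "t" (3): a world point X has camera coordinates R X + t; the wrist camera has in their place "T_tool_cam" (4x4, takes a point from camera to tool coordinates, whose origin is the TCP and whose axes are the flange's). Camera axes: x right, y down, z forward; pixel columns grow to the right and rows downward; lengths in m; the calibration is good to about 2 mm. A picture is of the moment at which its call begins: read the wrist's pose just before it. camera_model takes no time and is no camera call.
- order.finish_job(): hands the job in; it is judged then, once.
Trained networks look in the newest picture that a camera, given by its name, has taken for a name from the list of things; names that differ only in an ending like _2 or _b are one class to them, and where a whole thing is asked for, a point or a joint stands for the part that bears it (a point fixed in the world has none). Each returns a list of dicts, best first, with "score" (0 to 1); they miss things now and then, are a little off and sometimes report something else, mostly with a low value. They report only what shows in the picture. A call takes as long as a camera call. They do not tell look-alikes from the thing itself.
- viewer.silhouettes(camera, label): "region" (400x640 bool, what is visible of it) and "extent" ([left, top, right, bottom] in pixels, round what is visible of it).
The state is a dict: "clock": time; "joint_positions": joint angles; "joint_vel": joint speeds; "tau": joint torques, N m; "ee_pos": TCP position; "ee_rot": TCP orientation; "contact_force": force on the tool from outside, world axes, zero at the start; "torque": the same for the moment, N m; "gripper_width": finger opening in m; "grasp_force": force on a finger pad.
Only numpy, scipy, OpenCV 4.12 (cv2) and the standard library are available. Lean on these libraries where they do the work, as an engineer would, in place of code of your own. Each camera call takes 0.05 s, during which the arm holds its last target. There are 200 camera calls.

TASK

First open the lid of the wooden spice chest all the way back until it meets its stop, and leave it open there. Then stand the fallen spice jar upright on the bare table and let go of it, and after that pick it up again and stand it on the green liner in the chest's empty compartment, without dropping it. The other two jars must stay standing in their compartments, and the mug and the kitchen timer stay where they are.

Things in the scene. Friction and masses are not known exactly. Their poses are not given: they have to be found in the camera images.
- chest_lid (a joint): Lid hinge of the chest, rad: 0 closed, grows as the lid swings up and back, 1.92 at its built-in stop; starts at 0 to 0.12. Friction hinge (0.22 N m): the lid (0.25 kg) stays where it is left. The lid is a hollow hood 96 x 196 mm, 50 mm high, 6 mm walls, 8 mm top; closed, its top is 126 mm and its lower rim 76 mm above the table.
- lid_knob (a point): Centre of the dark barrel knob (22 mm thick, 26 mm along the chest's y, flat ends) on a brass stem in the middle of the lid's front, 30 mm out from it, 96 mm above the table when closed. Circles lid_hinge in the chest's x-z plane at 128 mm radius, from 9 degrees above level on the -x side (closed) up and over towards +x. It can turn between fingers closed on its ends, so the tool may stay upright.
- lid_hinge (a point): Middle of the lid's hinge line, at the top of the chest's back wall, 48 mm behind the chest's centre and 76 mm above the table. Fixed to the chest; its axes are the chest's axes.
- chest: Light-wood chest, dark trims, fixed. Base 96 mm (x, front to back) x 196 mm (y), 75 mm high; floor 8, walls 6 mm. Origin: centre of its underside; x points from front (knob) to back (hinge), z up. Three compartments at y = -63, 0, +63 mm, each 84 (x) x 58 mm (y), dividers 5 mm thick, tops 63 mm above the table. The open lid stands behind the hinge line, leaning back 20 degrees.
- liner: Green liner, 80 x 54 x 2 mm, fixed on the floor of the one empty compartment (any of the three). Origin: centre of its underside, at the compartment's centre, 8 mm above the table; axes as the chest's. A jar standing on it has its foot 10 mm and its top 115 mm above the table.
- spice_jar: Fallen spice jar lying on the table to the left of the chest: glass, dark brown fixed cap (top 21 mm), round, 41 mm wide, 105 mm tall, 0.08 to 0.16 kg. Origin: centre of its foot; z points from foot to cap. At the start z is level, the cap towards the robot's left (world +y, up to 30 degrees off).
- spice_1: Like jar, 41 mm in diameter and 105 mm tall, standing in one of the compartments, foot 8 mm above the table. Origin: centre of its foot; z up to the cap.
- spice_2: Like jar standing in another compartment. Origin: centre of its foot; z up to the cap.
- mug: White mug with a green pattern, 82 x 112 x 94 mm, standing at the back left. Origin: centre of its underside.
- timer: Kitchen timer with a red cap, 69 mm in diameter, 43 mm high, standing at the front right. Origin: centre of its underside.
Not all that is in view belongs to the job. Of the things like the chest, leave any that is red; of the rest the larger one is meant.

How it is judged:
By the outcome, as a careful person would: the job done as asked, in the order asked, and still so for the second after the job is handed in, with the robot touching nothing.
It also fails if it takes over 72 s, if anything falls off the work surface, if the arm or the gripper's body presses on something with over 40 N, if the wrist force passes 120 N, or if a joint passes its speed limit or range.

## Working session

There is one attempt and no reset: what is moved stays moved. The work goes in short steps, Python scripts to look and compute and a tool call to move; the robot and the scene stay as the last step left them, time stands still between calls to the robot, and variables do not carry over. Pictures are saved under pics/ and viewed, at most 10 in all, crops included, and the job is handed in when it is done.

Besides the shell and the picture viewer there is one more tool, called after "Call:" as name([rows], argument=value, ...), one row to a line, values as JSON. step_arm: Moves the arm, as the interface text tells. Its arguments: {"type":"object","properties":{"motion":{"type":"array","items":{"type":"array"}},"newtons":{"type":"number"}},"required":["motion"]}

```bash
ls; mkdir -p pics
cat > h.py <<'E'
import numpy as np, cv2
from rig import state, viewer, order, arm
from scipy.spatial.transform import Rotation as Rn
def snap(name,fn=None):
    s=state(); p,d=viewer.grab_frame(name); c=viewer.camera_model(name)
    if 'R' in c: R,t=np.array(c['R']),np.array(c['t']); Rc,tc=R.T,-R.T@t
    else:
        T=np.array(c['T_tool_cam']); Rt=Rn.from_rotvec(s['ee_rot']).as_matrix()
        Rc=Rt@T[:3,:3]; tc=Rt@T[:3,3]+np.array(s['ee_pos'])
    if fn: cv2.imwrite('pics/'+fn,p[:,:,::-1])
    K=np.array(c['mtx']);D=np.array(c['dist'])
    uv=np.stack(np.meshgrid(np.arange(640),np.arange(400)),-1).reshape(-1,1,2).astype(float)
    n=cv2.undistortPoints(uv,K,D).reshape(400,640,2)
    ray=np.dstack([n,np.ones((400,640))])
    W=(ray*d[...,None])@Rc.T+tc
    W[d==0]=np.nan
    return p,d,W,(K,D,Rc,tc)
def proj(X,cam):
    K,D,Rc,tc=cam
    return cv2.projectPoints((np.atleast_2d(X)-tc)@Rc,np.zeros(3),np.zeros(3),K,D)[0].reshape(-1,2)
E
python3 - <<'E'
from h import *
print(state(), arm.hold_point_z)
for c in ['scene','top']:
    p,d,W,cam=snap(c,c+'0.png')
    print(c,cam[2][:,2],cam[3])
    for l in ['chest','spice_jar','lid_knob','mug','timer']:
        for r in viewer.silhouettes(c,l)[:5]:
            m=r['region']&np.isfinite(W[...,0]); 
            q=W[m]; print(l,round(r['score'],2),r['extent'],m.sum(),np.round(np.median(q,0),3) if len(q) else '', np.round(np.percentile(q,[2,98],axis=0),3).tolist() if len(q) else '')
E
```

```text
pics
{'clock': 0.0, 'joint_positions': array([-1.55632597e+00,  1.81570226e-01,  1.60802617e+00, -2.05186906e-05,
        1.35381405e+00, -2.06291534e-01]), 'joint_vel': array([ 0.0021219 , -0.00021778, -0.00084043,  0.00012685, -0.00039645,
       -0.00095487]), 'tau': array([-5.36694570e-04, -4.44870365e+01, -3.51336300e+01, -2.77171093e-04,
        9.21595492e-03,  1.71496950e-07]), 'ee_pos': array([ 0.12591656, -0.56045971,  0.23035898]), 'ee_rot': array([-3.12067246e+00, -3.45875613e-01, -2.41977929e-04]), 'contact_force': array([-0.25634318,  0.17502037,  0.16535474]), 'torque': array([-0.0383967 ,  0.01864879,  0.05049724]), 'grasp_force': 0.0, 'gripper_width': 0.08541186040848739} 0.0187
scene [-0.48863315 -0.1499608  -0.85950533] [0.98813474 0.07955949 0.89885058]
chest 0.96 [291.8, 133.6, 353.3, 179.0] 2397 [ 0.407 -0.084  0.086] [[0.329, -0.148, 0.002], [0.419, -0.018, 0.091]]
chest 0.83 [210.6, 155.4, 306.9, 243.5] 5923 [ 0.582 -0.173  0.125] [[0.484, -0.276, 0.001], [0.61, -0.084, 0.13]]
chest 0.83 [374.1, 136.0, 440.5, 188.1] 2601 [0.376 0.113 0.089] [[0.312, 0.046, 0.0
[... 1468 characters left out ...]
7, 0.044]]
lid_knob 0.84 [329.1, 164.8, 420.6, 234.2] 4888 [ 0.551 -0.18   0.126] [[0.483, -0.277, 0.075], [0.605, -0.087, 0.131]]
lid_knob 0.84 [297.6, 258.7, 365.9, 307.9] 2222 [ 0.377 -0.086  0.088] [[0.33, -0.149, 0.068], [0.412, -0.021, 0.092]]
lid_knob 0.83 [202.8, 276.9, 273.7, 329.3] 2486 [0.342 0.113 0.09 ] [[0.289, 0.045, 0.001], [0.379, 0.181, 0.095]]
mug 0.79 [204.3, 115.3, 248.7, 167.9] 1570 [0.7   0.147 0.04 ] [[0.648, 0.104, -0.001], [0.752, 0.185, 0.095]]
timer 0.56 [427.9, 250.4, 457.0, 276.4] 709 [ 0.408 -0.331  0.039] [[0.38, -0.361, 0.007], [0.438, -0.306, 0.045]]
timer 0.26 [169.2, 204.2, 217.5, 230.2] 804 [0.516 0.221 0.037] [[0.494, 0.172, 0.012], [0.544, 0.27, 0.044]]
```

```bash
python3 - <<'E'
import cv2,numpy as np
a=cv2.imread('pics/top0.png')[90:350,140:480]; b=cv2.imread('pics/scene0.png')[110:340,190:480]
a=cv2.resize(a,(760,int(760*260/340))); cv2.imwrite('pics/t0c.png',a)
b=cv2.resize(b,(740,int(740*230/290)));cv2.imwrite('pics/s0c.png',b)
E
python3 - <<'E'
from h import *
p,d,W,cam=snap('top')
def box(pts):
    r=cv2.minAreaRect((pts[:,:2]*1000).astype(np.float32)); return np.round(cv2.boxPoints(r)).tolist(),r
z=W[...,2]
roi=(W[...,0]>.46)&(W[...,0]<.63)&(W[...,1]>-.32)&(W[...,1]<-.05)
for lo,hi in [(.118,.145),(.1,.118),(.08,.1),(.06,.08)]:
    m=roi&(z>lo)&(z<hi); q=W[m]; print(lo,m.sum(),box(q)[1] if len(q)>5 else '')
m=roi&(z>.118)&(z<.145); m=cv2.erode(m.astype(np.uint8),np.ones((5,5)))>0; q=W[m]
A=np.c_[q[:,:2],np.ones(len(q))]; print('plane',np.linalg.lstsq(A,q[:,2],rcond=None)[0],q[:,2].mean())
print('corners',box(q)[0])
m=roi&(z>.07)&(z<.115)&(W[...,0]<.51); v,u=np.nonzero(m); print('front pts',np.c_[u,v,np.round(W[m]*1000)][::max(1,len(u)//25)].astype(int).tolist())
r=viewer.silhouettes('top','spice_jar')[0]; m=r['region']&(z>.01); q=W[m]; print('jar',box(q)[1],q.mean(0),np.percentile(q[:,2],[50,90,98]))
E
```

```text
0.118 4267 ((557.8832397460938, -181.9292755126953), (197.15121459960938, 99.2621841430664), 87.98091888427734)
0.1 352 ((520.53759765625, -160.7390899658203), (216.14256286621094, 84.94769287109375), 62.06927490234375)
0.08 160 ((490.68206787109375, -178.4798583984375), (193.06707763671875, 40.773616790771484), 88.0334243774414)
0.06 151 ((508.9347839355469, -179.34811401367188), (192.65115356445312, 4.307073593139648), 88.06314849853516)
plane [-0.02122667  0.00219856  0.13884346] 0.1266126785277963
corners [[509.0, -274.0], [600.0, -277.0], [606.0, -89.0], [516.0, -86.0]]
front pts [[380, 212, 510, -191, 114], [411, 212, 508, -255, 115], [385, 213, 509, -202, 105], [399, 213, 508, -232, 105], [413, 213, 507, -261, 107], [375, 214, 508, -181, 103], [389, 214, 509, -212, 93], [404, 214, 509, -245, 89], [418, 214, 507, -273, 98], [380, 215, 509, -195, 80], [394, 215, 508, -224, 82], [408, 215, 507, -254, 85], [375, 216, 504, -181, 103], [401, 216, 508, -241, 71], [416, 216, 507, -274, 72], [373, 218, 499, -177, 104], [372, 221, 494, -175, 100], [372, 223, 489, -174, 104], [373, 224, 486, -176, 107], [374, 225, 484, -178, 105], [375, 226, 481, -179, 110], [376, 227, 479, -181, 112], [377, 228, 477, -183, 111], [378, 229, 475, -186, 108], [379, 230, 473, -187, 110], [380, 231, 471, -190, 107]]
jar ((518.578857421875, 221.974609375), (105.89337158203125, 40.506622314453125), 76.34019470214844) [0.5171155  0.21926982 0.03576484] [0.03719432 0.04135439 0.04309088]
```

View pics/t0c.png

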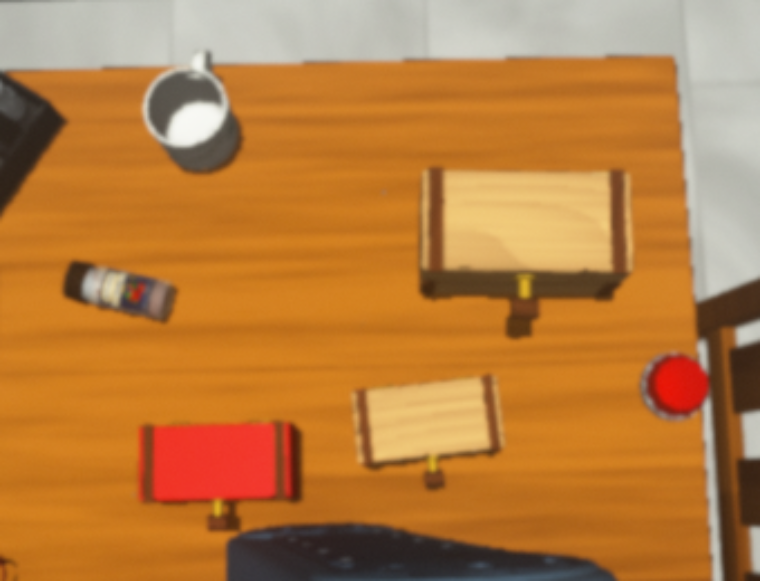

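View pics/s0c.png

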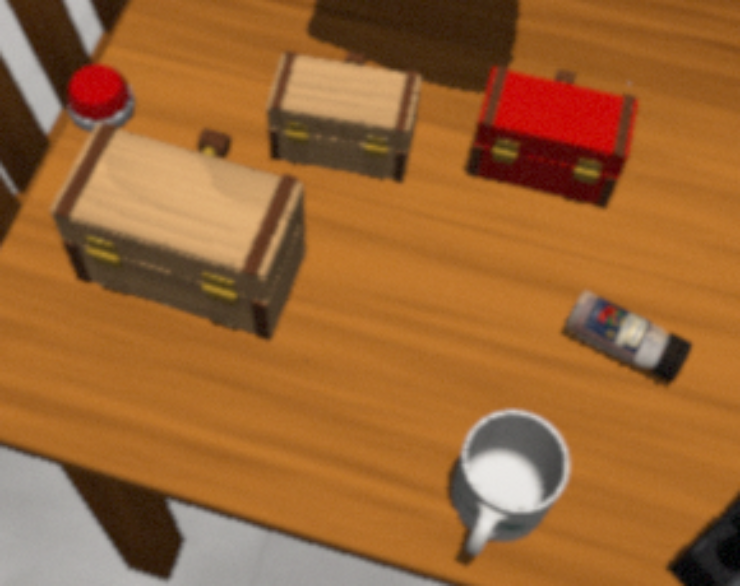

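Candidates in the top view: the large wooden chest (375,200), the red chest (237,303) and the small wooden chest (330,283). The fallen jar is at (194,220). I choose the large wooden chest. Both crops show it as clearly larger (about 197 x 99 mm on top) with its knob towards the robot at about (374,226).

Call:
step_arm([
  [0.0854,[0,0,0],[0,0,0.127]],
  [0.0854,[0,0,0],[0,0,0.127]],
  [0.0854,[0.0243,-0.0281,0.002],[0,0,0]],
  [0.0854,[0.0243,-0.0281,0.002],[0,0,0]],
  [0.0854,[0.0243,-0.0281,0.002],[0,0,0]],
  [0.0854,[0.0243,-0.0281,0.002],[0,0,0]],
  [0.0854,[0.0243,-0.0281,0.002],[0,0,0]],
  [0.0854,[0.0243,-0.0281,0.002],[0,0,0]],
  [0.0854,[0.0243,-0.0281,0.002],[0,0,0]],
  [0.0854,[0.0243,-0.0281,0.002],[0,0,0]],
  [0.0854,[0.0243,-0.0281,0.002],[0,0,0]],
  [0.0854,[0.0243,-0.0281,0.002],[0,0,0]],
  [0.0854,[0.0243,-0.0281,0.002],[0,0,0]],
  [0.0854,[0.0243,-0.0281,0.002],[0,0,0]],
  [0.0854,[0.0243,-0.0281,0.002],[0,0,0]],
  [0.0854,[0.0243,-0.0281,0.002],[0,0,0]],
  [0.0854,[0,0,0],[0,0,0]],
  [0.0854,[0,0,0],[0,0,0]],
], newtons=40)

```text
clock: 2.5
ee_pos: [0.4792, -0.1785, 0.2032]
ee_rot: [3.141, -0.049, -0.001]
contact_force: [-0.8, -0.1, 0.6]
gripper_width: 0.0855
grasp_force: 0.0
```

Run:
```python
from h import *
s=state(); print(s['clock'],s['ee_pos'],s['ee_rot'])
p,d,W,cam=snap('wrist','w1.png')
z=W[...,2]
print(np.nanmin(d[d>0]), [ (n,np.round(proj(X,cam),0).tolist()) for n,X in [('knob',[.48,-.179,.099]),('hinge',[.606,-.184,.076])]])
m=(z>.085)&(z<.118)&(W[...,0]<.497)&(W[...,0]>.45)&(abs(W[...,1]+.18)<.05)
q=W[m]; print(m.sum(), np.round(np.percentile(q,[2,50,98],axis=0),4).tolist() if len(q) else '')
m=(z>.115)&(z<.14)&(W[...,0]>.5); q=W[m]; print(m.sum(),np.round(np.percentile(q,[1,50,99],axis=0),4).tolist() if len(q) else '')
```

```text
2.5 [ 0.47924523 -0.17849933  0.20317945] [ 3.14107788e+00 -4.85219513e-02 -6.81380820e-04]
0.055545453 [('knob', [[313.0, 190.0]]), ('hinge', [[314.0, 40.0]])]
783 [[0.4716, -0.1934, 0.1], [0.4841, -0.1811, 0.1084], [0.4958, -0.1686, 0.111]]
37256 [[0.5109, -0.2783, 0.1256], [0.5625, -0.1836, 0.128], [0.6061, -0.0887, 0.1312]]
```

View pics/w1.png

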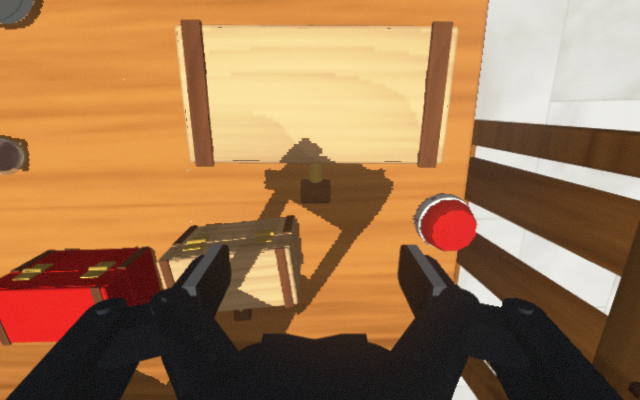

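The wrist view shows the knob at (316,190), within 3 px of the predicted place. Going down and closing on its ends.

Call:
step_arm([
  [0.0854,[0.001,0.001,0.03],[0,0,0]],
  [0.0854,[0.001,0.001,0.03],[0,0,0]],
  [0.0854,[0,0,0.03],[0,0,0]],
  [0.07,[0,0,0.02],[0,0,0]],
  [0.05,[0,0,0.012],[0,0,0]],
  [0.03,[0,0,0],[0,0,0]],
  [0.02,[0,0,0],[0,0,0]],
  [0.01,[0,0,0],[0,0,0]],
  [0.01,[0,0,0],[0,0,0]],
  [0.01,[0,0,0],[0,0,0]],
], newtons=40)

```text
clock: 3.55
ee_pos: [0.4809, -0.1796, 0.0819]
ee_rot: [-3.138, 0.053, -0.0]
contact_force: [0.0, 6.9, -1.2]
gripper_width: 0.0253
grasp_force: 45.3
```

Call:
step_arm([
  [0.01,[0.0054,0,-0.0194],[0,0,0]],
  [0.01,[0.0083,0,-0.0183],[0,0,0]],
  [0.01,[0.0111,0,-0.0167],[0,0,0]],
  [0.01,[0.0136,0,-0.0148],[0,0,0]],
  [0.01,[0.0157,0,-0.0125],[0,0,0]],
  [0.01,[0.0175,0,-0.0099],[0,0,0]],
  [0.01,[0.0188,0,-0.007],[0,0,0]],
  [0.01,[0.0197,0,-0.004],[0,0,0]],
  [0.01,[0.0201,0,-0.0009],[0,0,0]],
  [0.01,[0,0,0],[0,0,0]],
], newtons=40)

```text
clock: 4.55
ee_pos: [0.6128, -0.1843, 0.1863]
ee_rot: [-3.14, 0.05, -0.003]
contact_force: [0.4, 4.8, 1.3]
gripper_width: 0.0252
grasp_force: 40.6
```

Call:
step_arm([
  [0.01,[0.0199,0,0.0023],[0,0,0]],
  [0.01,[0.0194,0,0.0053],[0,0,0]],
  [0.01,[0.013,0,0.005],[0,0,0]],
  [0.01,[0.005,0,0.0025],[0,0,0]],
  [0.01,[0,0,0],[0,0,0]],
], newtons=40)

```text
clock: 5.05
ee_pos: [0.6696, -0.1863, 0.1713]
ee_rot: [-3.14, 0.051, -0.004]
contact_force: [1.7, 5.3, 2.0]
gripper_width: 0.0251
grasp_force: 41.1
```

Call:
step_arm([
  [0.01,[0.0018,0,0.001],[0,0,0]],
  [0.01,[0.0018,0,0.001],[0,0,0]],
  [0.01,[0,0,0],[0,0,0]],
], newtons=40)

```text
clock: 5.35
ee_pos: [0.6725, -0.1864, 0.1697]
ee_rot: [-3.14, 0.051, -0.003]
contact_force: [-0.3, 5.1, 2.3]
gripper_width: 0.025
grasp_force: 41.2
```

Call:
step_arm([
  [0.01,[0.0018,0,0.001],[0,0,0]],
  [0.01,[0.0018,0,0.001],[0,0,0]],
  [0.01,[0.0018,0,0.001],[0,0,0]],
  [0.01,[0,0,0],[0,0,0]],
], newtons=40)

```text
clock: 5.75
ee_pos: [0.6778, -0.1866, 0.1666]
ee_rot: [-3.14, 0.051, -0.002]
contact_force: [-0.8, 4.3, 3.2]
gripper_width: 0.025
grasp_force: 41.3
```

Run:
```python
from h import *
p,d,W,cam=snap('scene')
cv2.imwrite('pics/s2.png',cv2.resize(p[90:270,180:420],(800,600))[:,:,::-1])
# back (lid top) face points: fit plane
R=np.array([[np.cos(.034),-np.sin(.034)],[np.sin(.034),np.cos(.034)]])
q=W.copy(); xy=(W[...,:2]-[.558,-.182])@R.T
x,y,z=xy[...,0],xy[...,1],W[...,2]
m=(x>.04)&(x<.16)&(abs(y)<.09)&(z>.05)&(z<.2)
print(m.sum()); A=np.c_[z[m],np.ones(m.sum())]
X=x[m]
for i in range(5):
    c=np.linalg.lstsq(A,X,rcond=None)[0]; r=X-A@c; k=abs(r)<max(.003,1.5*np.median(abs(r))); A,X=A[k],X[k]
print(c,np.degrees(np.arctan(c[0])),len(X),np.round([A[:,0].min(),A[:,0].max()],3))
```

```text
1504
[0.13071882 0.09517482] 7.44740904201353 361 [0.077 0.198]
```

View pics/s2.png

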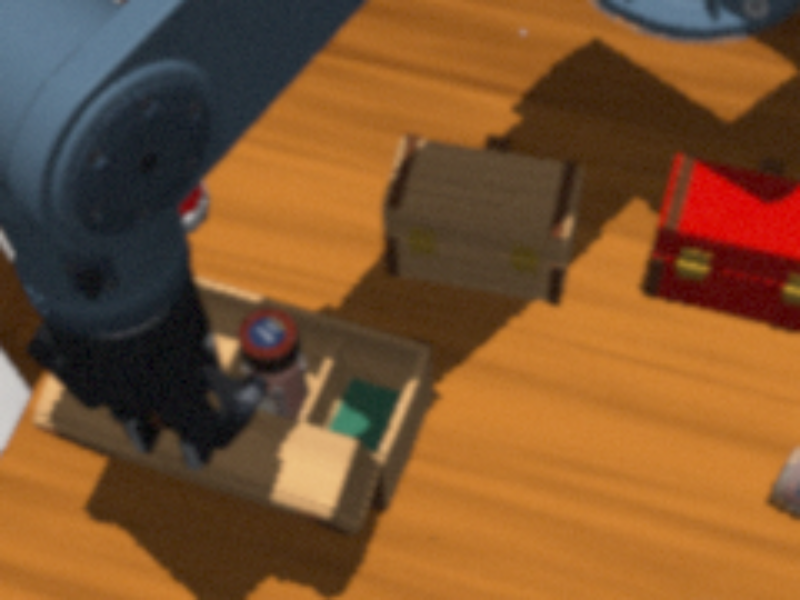

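Call:
step_arm([
  [0.01,[0.0021,0,0.0014],[0,0,0]],
  [0.01,[0.0021,0,0.0014],[0,0,0]],
  [0.01,[0,0,0],[0,0,0]],
], newtons=40)

```text
clock: 6.1
ee_pos: [0.6797, -0.1867, 0.1653]
ee_rot: [-3.14, 0.051, 0.006]
contact_force: [-14.1, 7.5, 14.3]
gripper_width: 0.0253
grasp_force: 42.3
```

Run:
```python
from h import *
p,d,W,cam=snap('top')
xy=(W[...,:2]-[.558,-.182])@np.array([[np.cos(.034),-np.sin(.034)],[np.sin(.034),np.cos(.034)]]).T
x,y,z=xy[...,0],xy[...,1],W[...,2]
print('liner',end=' ');hsv=cv2.cvtColor(p,cv2.COLOR_RGB2HSV); g=(hsv[...,0]>50)&(hsv[...,0]<95)&(hsv[...,1]>90)&(abs(x)<.06)&(abs(y)<.1); print(g.sum(),x[g].min(),x[g].max(),y[g].min(),y[g].max(),z[g].mean())
# lid front face (now up) & rim line; chest rims
for a,b in [(-.09,-.04),(.04,.09)]:
    m=(x>.03)&(x<.2)&(y>a)&(y<b)&(z>.05)
    o=np.argsort(x[m]); P=np.round(np.c_[x[m],z[m]][o]*1000).astype(int); print(P[::max(1,len(P)//30)].tolist())
```

```text
liner Traceback (most recent call last):
  File "<stdin>", line 5, in <module>
    return umr_minimum(a, axis, None, out, keepdims, initial, where)
ValueError: zero-size array to reduction operation minimum which has no identity
```

The force jumped to about 20 N, so the lid has met its stop. Releasing the knob and backing straight up.

Call:
step_arm([
  [0.01,[-0.0015,0,-0.0008],[0,0,0]],
  [0.05,[0,0,0],[0,0,0]],
  [0.0854,[0,0,0],[0,0,0]],
  [0.0854,[0,0,0],[0,0,0]],
  [0.0854,[0,0,0],[0,0,0]],
  [0.0854,[0,0,-0.02],[0,0,0]],
  [0.0854,[0,0,-0.03],[0,0,0]],
  [0.0854,[0,0,-0.04],[0,0,0]],
  [0.0854,[-0.03,-0.02,-0.03],[0,0,0]],
  [0.0854,[-0.035,-0.035,0],[0,0,0]],
  [0.0854,[-0.03,-0.04,0],[0,0,0]],
  [0.0854,[-0.03,-0.04,0],[0,0,0]],
  [0.0854,[-0.02,-0.045,0],[0,0,0]],
  [0.0854,[0,-0.045,0],[0,0,0]],
  [0.0854,[0,-0.045,0],[0,0,0]],
  [0.0854,[0,-0.045,0],[0,0,0]],
  [0.0854,[0,-0.045,0],[0,0,0]],
  [0.0854,[0,0,0],[0,0,0]],
])

```text
clock: 7.95
ee_pos: [0.5465, 0.1817, 0.2828]
ee_rot: [-3.139, 0.043, -0.001]
contact_force: [0.3, 0.1, -0.2]
gripper_width: 0.0851
grasp_force: 0.0
```

Run:
```python
from h import *
print([a for a in dir(arm) if a[0]!='_'], state()['joint_positions'].round(3))
p,d,W,cam=snap('top','t3.png')
np.savez('t3.npz',p=p,W=W)
cv2.imwrite('pics/t3c.png',cv2.resize(p[120:260,290:450],(640,560))[:,:,::-1])
xy=(W[...,:2]-[.558,-.182])@np.array([[np.cos(.034),-np.sin(.034)],[np.sin(.034),np.cos(.034)]]).T
x,y,z=xy[...,0],xy[...,1],W[...,2]
hsv=cv2.cvtColor(p,cv2.COLOR_RGB2HSV)
g=(hsv[...,0]>50)&(hsv[...,0]<95)&(hsv[...,1]>90)&(abs(x)<.08)&(abs(y)<.12); print('liner',g.sum(),np.round(np.percentile(x[g],[1,99]),4),np.round(np.percentile(y[g],[1,99]),4),z[g].mean())
m=(z>.066)&(z<.085)&(abs(x)<.09)&(abs(y)<.13)
print('rim',np.round(np.percentile(x[m],[1,99]),4),np.round(np.percentile(y[m],[1,99]),4), cv2.minAreaRect((W[m][:,:2]*1000).astype(np.float32)))
for a,b in [(-.09,-.03),(.03,.09)]:
    m=(x>.02)&(x<.2)&(y>a)&(y<b)&(z>.05)
    o=np.argsort(x[m]); P=np.round(np.c_[x[m],z[m]][o]*1000).astype(int); print(P[::max(1,len(P)//30)].tolist())
m=(z>.095)&(z<.125)&(abs(x)<.045)&(abs(y)<.1); n,l,st,c=cv2.connectedComponentsWithStats(m.astype(np.uint8))
for i in range(1,n):
    if st[i,4]>30: print('jar',st[i,4],W[l==i].mean(0))
```

```text
['MotionError', 'hold_point_z'] [0.114 0.143 1.545 0.002 1.452 1.712]
liner 559 [-0.0274  0.0369] [0.0411 0.085 ] 0.009436470234011264
rim [-0.0489  0.0892] [-0.0966  0.0976] ((577.129638671875, -182.80392456054688), (196.68556213378906, 141.650146484375), 88.0126724243164)
[[20, 112], [41, 61], [42, 75], [45, 73], [48, 78], [51, 84], [56, 77], [60, 77], [65, 76], [70, 74], [74, 69], [78, 70], [80, 71], [82, 167], [83, 66], [86, 163], [88, 162], [90, 69], [92, 72], [93, 81], [94, 161], [96, 80], [97, 159], [99, 93], [101, 161], [105, 154], [110, 156], [113, 149], [118, 152], [122, 150], [127, 150]]
[[20, 58], [42, 65], [43, 78], [46, 73], [49, 76], [53, 81], [58, 79], [62, 73], [66, 74], [71, 72], [76, 72], [79, 170], [81, 71], [83, 165], [85, 165], [87, 68], [89, 160], [91, 69], [92, 72], [93, 161], [95, 85], [96, 158], [98, 155], [99, 161], [101, 156], [105, 155], [110, 156], [114, 157], [118, 152], [122, 153], [126, 152]]
jar 314 [ 0.55884854 -0.24473148  0.11145309]
jar 306 [ 0.55573618 -0.18038727  0.11108455]
```

View pics/t3c.png

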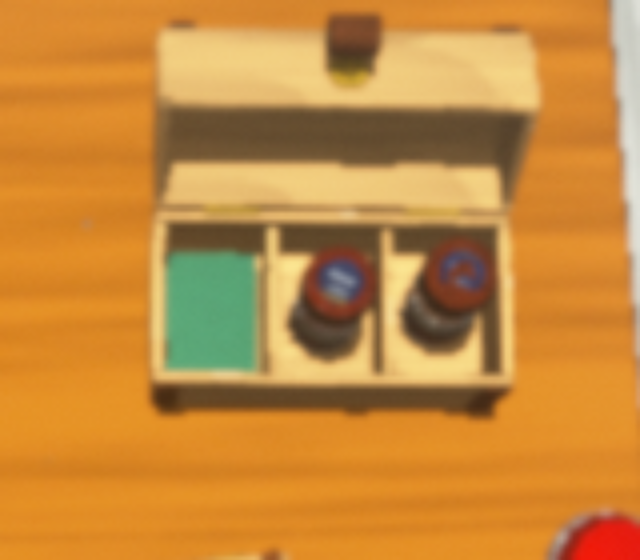

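The lid's front face now leans about 21°, so it is at its stop. The liner is in the left (+y) compartment, and the other two jars are standing. Now turning the tool for the lying jar.

Call:
step_arm([
  [0.0854,[0,0,0],[0,0,-0.136]],
  [0.0854,[0,0,0],[0,0,-0.136]],
  [0.0854,[0,0,0],[0,0,-0.136]],
  [0.0854,[0,0,0],[0,0,-0.136]],
  [0.0854,[0,0,0],[0,0,-0.136]],
  [0.0854,[0,0,0],[0,0,-0.136]],
  [0.0854,[0,0,0],[0,0,-0.136]],
  [0.0854,[0,0,0],[0,0,-0.136]],
  [0.0854,[0,0,0],[0,0,-0.136]],
  [0.0854,[0,0,0],[0,0,-0.136]],
  [0.0854,[0,0,0],[0,-0.13,0]],
  [0.0854,[0,0,0],[0,-0.13,0]],
  [0.0854,[0,0,0],[0,-0.13,0]],
  [0.0854,[0,0,0],[0,-0.13,0]],
  [0.0854,[0,0,0],[0,0,0]],
])

```text
clock: 9.5
ee_pos: [0.5466, 0.1773, 0.2796]
ee_rot: [2.174, 1.704, -0.588]
contact_force: [-1.0, -0.2, -0.7]
gripper_width: 0.0851
grasp_force: 0.0
```

Run:
```python
from h import *
s=state(); print(s['clock'],s['joint_positions'].round(3)); R=Rn.from_rotvec(s['ee_rot']).as_matrix(); print(R.round(3))
p,d,W,cam=snap('wrist','w4.png'); z=W[...,2]
for r in viewer.silhouettes('wrist','spice_jar')[:3]:
    m=r['region']&(z>.012)&(z<.06); q=W[m]; print(r['score'],r['extent'],len(q),cv2.minAreaRect((q[:,:2]*1000).astype(np.float32)) if len(q) else '', np.percentile(q[:,2],[50,98]) if len(q) else '')
b=(W[...,1]>.3)&(z>.03); print('left stuff',b.sum())
t=np.load('t3.npz'); T=t['W']; b=(T[...,1]>.28)&(T[...,2]>.03); q=T[b]; print(len(q), np.percentile(q,[1,50,99],axis=0).round(3).tolist() if len(q) else '')
```

```text
9.5 [ 0.34   0.393  1.33  -0.434  1.716  0.582]
[[ 0.205  0.971 -0.124]
 [ 0.841 -0.24  -0.485]
 [-0.501 -0.005 -0.865]]
0.59 [259.4, 0.0, 300.9, 78.2] 2643 ((516.478515625, 207.21337890625), (74.19486236572266, 39.75636672973633), 76.2205581665039) [0.03943946 0.04296713]
left stuff 0
3583 [[0.398, 0.36, 0.032], [0.55, 0.571, 0.1], [0.655, 0.609, 0.218]]
```

View pics/w4.png

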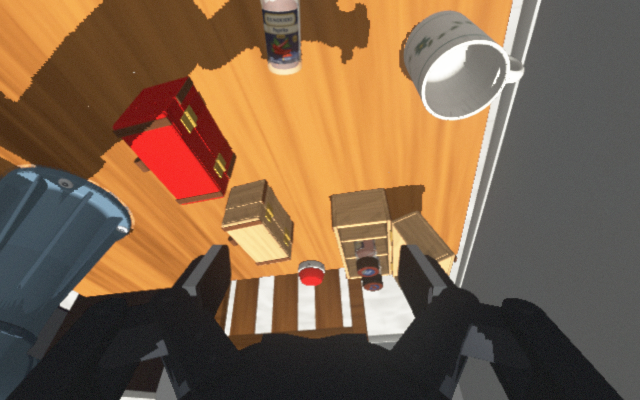

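Call:
step_arm([
  [0.0854,[0.0278,-0.006,0.0213],[0,0,0]],
  [0.0854,[0.0278,-0.006,0.0213],[0,0,0]],
  [0.0854,[0.0278,-0.006,0.0213],[0,0,0]],
  [0.0854,[0.0278,-0.006,0.0213],[0,0,0]],
  [0.0854,[0.0278,-0.006,0.0213],[0,0,0]],
  [0.0854,[0.0278,-0.006,0.0213],[0,0,0]],
  [0.0854,[0,0,0],[0,0,0]],
  [0.0854,[0,0,0],[0,0,0]],
])

```text
clock: 10.4
ee_pos: [0.5324, 0.263, 0.0901]
ee_rot: [2.179, 1.701, -0.579]
contact_force: [0.4, -0.8, 0.0]
gripper_width: 0.0853
grasp_force: 0.0
```

Call:
step_arm([
  [0.0854,[0.001,-0.001,0.028],[0,0,0]],
  [0.0854,[0.001,-0.001,0.028],[0,0,0]],
  [0.0854,[0,0,0.024],[0,0,0]],
  [0.0854,[0,0,0.012],[0,0,0]],
  [0.06,[0,0,0],[0,0,0]],
  [0.045,[0,0,0],[0,0,0]],
  [0.03,[0,0,0],[0,0,0]],
  [0.03,[0,0,0],[0,0,0]],
  [0.03,[0,0,0],[0,0,0]],
], newtons=40)

```text
clock: 11.3
ee_pos: [0.5208, 0.223, 0.0101]
ee_rot: [2.177, 1.701, -0.574]
contact_force: [0.8, 1.8, 6.8]
gripper_width: 0.0393
grasp_force: 40.3
```

Call:
step_arm([
  [0.03,[-0.008,0,-0.014],[0,0,0]],
  [0.03,[-0.015,0,-0.026],[0,0,0]],
  [0.03,[-0.015,0,-0.026],[0,0,0]],
  [0.03,[-0.015,0,-0.026],[0,0,0]],
  [0.03,[0,0,0],[0,0.1,0]],
  [0.03,[0,0,0],[0,0.143,0]],
  [0.03,[0,0,0],[0,0.143,0]],
  [0.03,[0,0,0],[0,0.143,0]],
  [0.03,[0,0,0],[0,0.143,0]],
  [0.03,[0,0,0],[0,0.143,0]],
  [0.03,[0,0,0],[0,0.143,0]],
  [0.03,[0,0,0],[0,0.143,0]],
  [0.03,[0,0,0],[0,0.143,0]],
  [0.03,[0,0,0],[0,0.143,0]],
  [0.03,[0,0,0],[0,0.143,0]],
  [0.03,[0,0,0],[0,0.043,0]],
  [0.03,[0,0,0],[0,0,0]],
], newtons=50)

```text
clock: 13.0
ee_pos: [0.5188, 0.2211, 0.1135]
ee_rot: [-1.801, -1.404, -1.045]
contact_force: [-0.1, 1.0, -1.8]
gripper_width: 0.0392
grasp_force: 50.7
```

Run:
```python
from h import *
s=state(); print(s['joint_positions'].round(3)); R=Rn.from_rotvec(s['ee_rot']).as_matrix(); print(R.round(3))
for c in ['scene','top']:
    p,d,W,cam=snap(c); z=W[...,2]
    if c=='scene': cv2.imwrite('pics/s5.png',cv2.resize(p[130:330,340:560],(660,600))[:,:,::-1])
    for r in viewer.silhouettes(c,'spice_jar')[:4]:
        q=W[r['region']&(d>0)]; print(c,round(r['score'],2),r['extent'],np.percentile(q,[2,50,98],axis=0).round(3).tolist())
```

```text
[-0.368  0.396  2.037  1.134  1.26  -0.824]
[[ 0.122  0.97   0.21 ]
 [ 0.479 -0.243  0.843]
 [ 0.869 -0.002 -0.494]]
scene 0.58 [427.9, 196.0, 460.0, 237.8] [[0.424, 0.191, 0.0], [0.528, 0.21, 0.153], [0.537, 0.231, 0.168]]
top 0.89 [171.8, 200.4, 202.5, 223.5] [[0.496, 0.191, 0.074], [0.513, 0.205, 0.164], [0.535, 0.232, 0.169]]
```

View pics/s5.png

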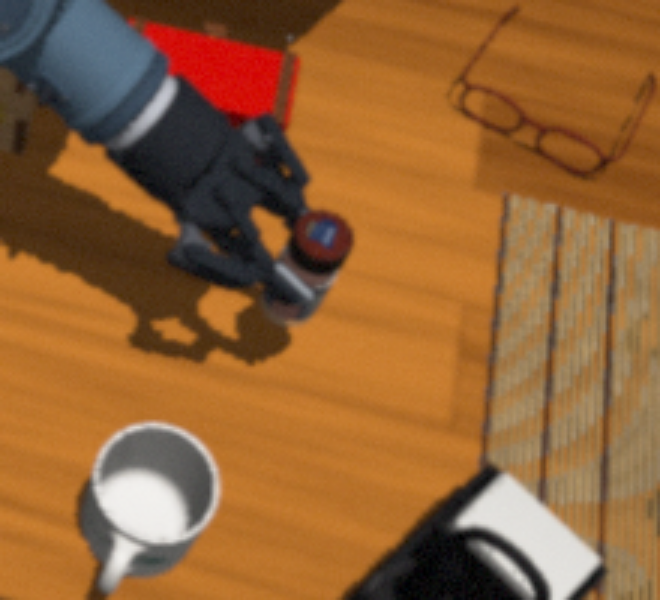

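Run:
```python
from h import *
s=state(); R=Rn.from_rotvec(s['ee_rot']).as_matrix(); Rg=Rn.from_rotvec([2.177,1.701,-.574]).as_matrix()
a=np.array([np.cos(np.radians(76.25)),np.sin(np.radians(76.25)),0]); at=Rg.T@a; w=R@at
print('jar axis now',w.round(4),'needed turn (tool)',(R.T@np.cross(w,[0,0,1])).round(4))
p,d,W,cam=snap('top'); z=W[...,2]
m=(z>.155)&(z<.18)&(abs(W[...,0]-.515)<.04)&(abs(W[...,1]-.21)<.04); q=W[m]; r=q[q[:,2]>.16]
A=np.c_[r[:,:2]-r[:,:2].mean(0),np.ones(len(r))]; print('cap top',r.mean(0),len(r),np.linalg.lstsq(A,r[:,2],rcond=None)[0])
print('down in tool',(R.T@[0,0,-1]).round(3))
```

```text
jar axis now [-0.0055  0.002   1.    ] needed turn (tool) [0.0029 0.0006 0.005 ]
cap top [0.51274243 0.20868828 0.16631001] 361 [0.02166185 0.02882665 0.16631001]
down in tool [-0.868 -0.002  0.496]
```

Call:
step_arm([
  [0.03,[-0.0145,0,0.0083],[0,0,0]],
  [0.03,[-0.0145,0,0.0083],[0,0,0]],
  [0.03,[-0.0145,0,0.0083],[0,0,0]],
  [0.03,[-0.0035,0,0.002],[0,0,0]],
  [0.03,[0,0,0],[0,0,0]],
  [0.03,[0,0,0],[0,0,0]],
])

```text
clock: 13.85
ee_pos: [0.5196, 0.2222, 0.0609]
ee_rot: [-1.799, -1.408, -1.047]
contact_force: [0.9, 0.5, -0.9]
gripper_width: 0.0391
grasp_force: 50.7
```

Call:
step_arm([
  [0.03,[-0.0026,0,0.0015],[0,0,0]],
  [0.03,[-0.0026,0,0.0015],[0,0,0]],
  [0.03,[-0.0013,0,0.0007],[0,0,0]],
  [0.03,[0,0,0],[0,0,0]],
])

```text
clock: 14.25
ee_pos: [0.5195, 0.222, 0.0534]
ee_rot: [-1.798, -1.406, -1.048]
contact_force: [-1.9, -1.4, 4.3]
gripper_width: 0.0399
grasp_force: 51.2
```

Call:
step_arm([
  [0.03,[-0.0009,0,0.0005],[0,0,0]],
  [0.03,[0,0,0],[0,0,0]],
])

```text
clock: 14.45
ee_pos: [0.5196, 0.2221, 0.0534]
ee_rot: [-1.796, -1.405, -1.049]
contact_force: [-3.2, -4.5, 13.1]
gripper_width: 0.039
grasp_force: 51.9
```

Call:
step_arm([
  [0.042,[0.0005,0,-0.0003],[0,0,0]],
  [0.046,[0,0,0],[0,0,0]],
  [0.055,[0,0,0],[0,0,0]],
  [0.07,[0,0,0],[0,0,0]],
  [0.08,[0,0,0],[0,0,0]],
  [0.08,[0,0,0],[0,0,0]],
  [0.08,[0,0,-0.015],[0,0,0]],
  [0.08,[0,0,-0.03],[0,0,0]],
  [0.08,[0,0,-0.04],[0,0,0]],
  [0.08,[0,0,-0.04],[0,0,0]],
  [0.08,[0.03,0,-0.02],[0,0,0]],
  [0.08,[0.045,0,0],[0,0,0]],
  [0.08,[0.045,0,0],[0,0,0]],
  [0.08,[0,0,0],[0,0,0]],
])

```text
clock: 15.85
ee_pos: [0.5046, 0.1573, 0.2332]
ee_rot: [-1.798, -1.415, -1.053]
contact_force: [-0.2, -0.4, 0.1]
gripper_width: 0.0799
grasp_force: 0.0
```

Run:
```python
from h import *
s=state(); R=Rn.from_rotvec(s['ee_rot']).as_matrix(); print(R.round(3),s['joint_positions'].round(3))
p,d,W,cam=snap('top'); z=W[...,2]; x,y=W[...,0],W[...,1]
m=(abs(x-.515)<.05)&(abs(y-.21)<.06)&(z>.095)&(z<.115); q=W[m]; print(len(q),q.mean(0) if len(q) else '', cv2.minEnclosingCircle((q[:,:2]*1000).astype(np.float32)) if len(q) else '')
for r in viewer.silhouettes('top','spice_jar')[:4]:
    q=W[r['region']&(d>0)]; print(round(r['score'],2),r['extent'],np.percentile(q,[2,50,98],axis=0).round(3).tolist())
p,d,W,cam=snap('scene'); cv2.imwrite('pics/s6.png',cv2.resize(p[100:340,200:520],(800,600))[:,:,::-1])
z=W[...,2]; x,y=W[...,0],W[...,1]
m=(abs(x-.515)<.05)&(abs(y-.21)<.06)&(z>.098)&(z<.115); q=W[m]; print(len(q),q.mean(0) if len(q) else '', cv2.minEnclosingCircle((q[:,:2]*1000).astype(np.float32)) if len(q) else '')
```

```text
[[ 0.111  0.971  0.213]
 [ 0.483 -0.24   0.842]
 [ 0.868  0.009 -0.496]] [-0.514  0.125  2.035  0.999  1.485 -0.645]
299 [0.51498582 0.21139131 0.10444134] ((515.6228637695312, 211.98281860351562), 20.463056564331055)
0.84 [181.4, 208.9, 205.5, 229.0] [[0.496, 0.192, 0.017], [0.51, 0.205, 0.102], [0.532, 0.228, 0.108]]
269 [0.51907628 0.21091545 0.10451311] ((516.7896728515625, 210.3971710205078), 21.21656608581543)
```

View pics/s6.png

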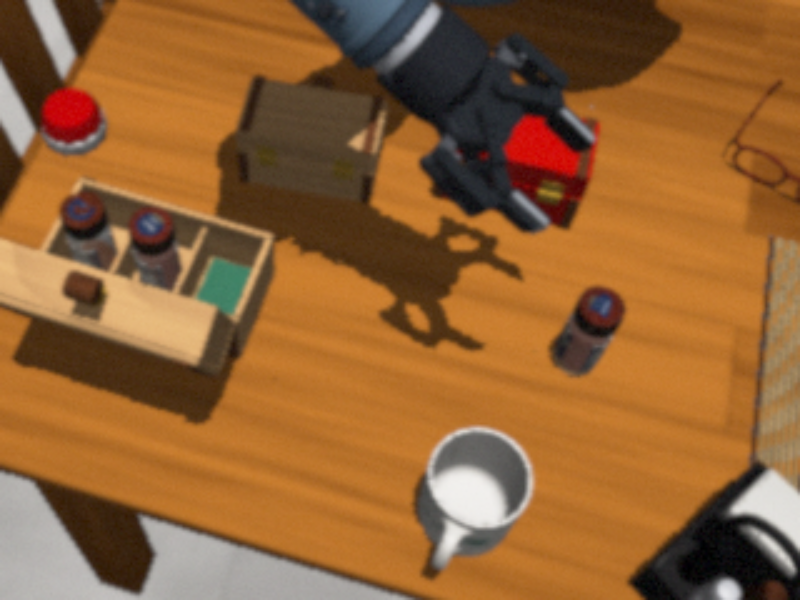

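The scene view shows the jar standing freely on the table at (598,330), and the chest lid still open. Now turning the tool downwards over it.

Call:
step_arm([
  [0.08,[0,0,0],[0,-0.131,0]],
  [0.08,[0,0,0],[0,-0.131,0]],
  [0.08,[0,0,0],[0,-0.131,0]],
  [0.08,[0,0,0],[0,-0.131,0]],
  [0.08,[0,0,0],[0,-0.131,0]],
  [0.08,[0,0,0],[0,-0.131,0]],
  [0.08,[0,0,0],[0,-0.131,0]],
  [0.08,[0,0,0],[0,-0.133,0]],
  [0.08,[0,0,0],[0,0,-0.1]],
  [0.08,[0,0,0],[0,0,-0.1]],
  [0.08,[0,0,0],[0,0,0]],
  [0.08,[0,0,0],[0,0,0]],
])

```text
clock: 17.2
ee_pos: [0.5025, 0.1565, 0.2267]
ee_rot: [-2.271, -2.166, 0.0]
contact_force: [-0.3, 0.9, 0.3]
gripper_width: 0.0802
grasp_force: 0.0
```

Run:
```python
from h import *
s=state(); R=Rn.from_rotvec(s['ee_rot']).as_matrix(); print(R.round(3),s['joint_positions'].round(3))
print('to pre z.15',(R.T@(np.array([.516,.2115,.150])-s['ee_pos'])).round(4),'fix turn',(R.T@np.cross(R[:,2],[0,0,-1])).round(4), 'yaw x',np.degrees(np.arctan2(R[1,0],R[0,0])))
```

```text
[[ 0.048  0.999 -0.002]
 [ 0.999 -0.048  0.002]
 [ 0.002 -0.003 -1.   ]] [0.075 0.077 1.732 0.003 1.334 0.122]
to pre z.15 [0.0554 0.011  0.0768] fix turn [-0.0025 -0.0023  0.    ] yaw x 87.27306322832278
```

Call:
step_arm([
  [0.08,[0.0185,0.0037,0.01],[0,0,0]],
  [0.08,[0.0185,0.0037,0.02],[0,0,0]],
  [0.08,[0.0184,0.0036,0.03],[0,0,0]],
  [0.08,[0,0,0.017],[0,0,0]],
  [0.08,[0,0,0],[0,0,0]],
  [0.08,[0,0,0],[0,0,0]],
])

```text
clock: 17.8
ee_pos: [0.5165, 0.2117, 0.1512]
ee_rot: [-2.27, -2.168, -0.002]
contact_force: [0.2, 0.5, 1.2]
gripper_width: 0.0801
grasp_force: 0.0
```

Call:
step_arm([
  [0.08,[0,0,0.025],[0,0,0]],
  [0.08,[0,0,0.025],[0,0,0]],
  [0.08,[0,0,0.02],[0,0,0]],
  [0.08,[0,0,0.007],[0,0,0]],
  [0.07,[0,0,0],[0,0,0]],
  [0.055,[0,0,0],[0,0,0]],
  [0.045,[0,0,0],[0,0,0]],
  [0.035,[0,0,0],[0,0,0]],
  [0.03,[0,0,0],[0,0,0]],
  [0.03,[0,0,0],[0,0,0]],
], newtons=40)

```text
clock: 18.8
ee_pos: [0.5177, 0.2128, 0.0761]
ee_rot: [-2.27, -2.172, -0.007]
contact_force: [-1.5, -0.0, 6.6]
gripper_width: 0.0396
grasp_force: 40.3
```

Call:
step_arm([
  [0.03,[0,0,-0.01],[0,0,0]],
  [0.03,[0,0,-0.025],[0,0,0]],
  [0.03,[0,0,-0.035],[0,0,0]],
  [0.03,[0,0,-0.035],[0,0,0]],
  [0.03,[-0.01,0.002,-0.015],[0,0,0]],
  [0.03,[-0.025,0.004,0],[0,0,0]],
  [0.03,[-0.035,0.0065,0],[0,0,0]],
  [0.03,[-0.035,0.0065,0],[0,0,0]],
  [0.03,[-0.035,0.0065,0],[0,0,0]],
  [0.03,[-0.035,0.0065,0],[0,0,0]],
  [0.03,[-0.035,0.0065,0],[0,0,0]],
  [0.03,[-0.035,0.0065,0],[0,0,0]],
  [0.03,[-0.035,0.0065,0],[0,0,0]],
  [0.03,[-0.025,0.0045,0],[0,0,0]],
  [0.03,[-0.015,0.0025,0],[0,0,0]],
  [0.03,[-0.008,0,0],[0,0,0]],
  [0.03,[0,0,0],[0,0,0]],
  [0.03,[0,0,0],[0,0,0]],
], newtons=50)

```text
clock: 20.6
ee_pos: [0.5602, -0.117, 0.1932]
ee_rot: [-2.267, -2.171, -0.004]
contact_force: [-0.4, -0.3, -2.7]
gripper_width: 0.0394
grasp_force: 50.6
```

Run:
```python
from h import *
s=state(); R=Rn.from_rotvec(s['ee_rot']).as_matrix(); print(s['ee_pos'],R.round(3).tolist())
p,d,W,cam=snap('wrist','w7.png')
pt,dt,Wt,ct=snap('top'); cv2.imwrite('pics/t7.png',cv2.resize(pt[140:270,300:440],(640,594))[:,:,::-1])
for r in viewer.silhouettes('wrist','spice_jar')[:4]: 
    q=W[r['region']&(d>0)]; print(round(r['score'],2),r['extent'],np.percentile(q,[2,50,98],axis=0).round(3).tolist())
x,y,z=W[...,0],W[...,1],W[...,2]
hsv=cv2.cvtColor(p,cv2.COLOR_RGB2HSV); g=(hsv[...,0]>50)&(hsv[...,0]<95)&(hsv[...,1]>80)&(z<.02); print('liner',g.sum(), cv2.minAreaRect((W[g][:,:2]*1000).astype(np.float32)) if g.sum()>5 else '')
m=(z>.07)&(z<.08)&(y>-.3)&(y<0); q=W[m]; print('rim y max',np.percentile(q[:,1],99.5) if len(q) else '', np.percentile(q[:,0],.5))
```

```text
[ 0.56022861 -0.1170388   0.19320422] [[0.043, 0.999, 0.0], [0.999, -0.043, 0.004], [0.004, 0.0, -1.0]]
0.92 [272.3, 182.3, 356.4, 314.3] [[0.542, -0.135, 0.133], [0.56, -0.108, 0.223], [0.577, -0.098, 0.224]]
liner 90 ((-144.29193115234375, -657.3091430664062), (1831.7900390625, 146.793701171875), 31.619354248046875)
rim y max -0.020159034177213826 0.3231321280619558
```

View pics/w7.png

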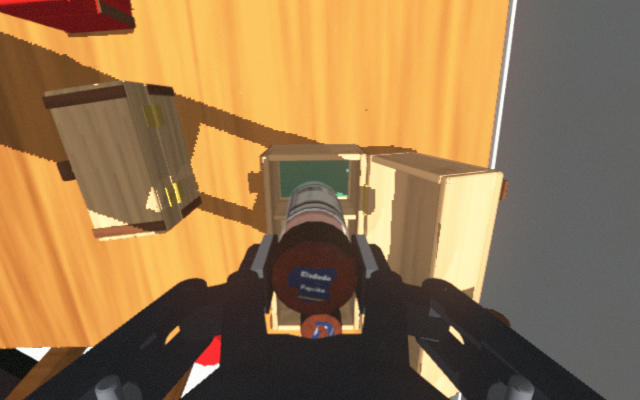

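The wrist view shows the held jar (315,240) over the left compartment, with the green liner visible at (314,178). Measured position is within about 2 mm of the compartment's centre, so I lower it.

Call:
step_arm([
  [0.03,[-0.0005,0,0.025],[0,0,0]],
  [0.03,[-0.0005,0,0.025],[0,0,0]],
  [0.03,[0,0,0.02],[0,0,0]],
  [0.03,[0,0,0.015],[0,0,0]],
  [0.03,[0,0,0.01],[0,0,0]],
  [0.03,[0,0,0.004],[0,0,0]],
  [0.03,[0,0,0],[0,0,0]],
  [0.03,[0,0,0],[0,0,0]],
])

```text
clock: 21.55
ee_pos: [0.5613, -0.1189, 0.0954]
ee_rot: [-2.27, -2.172, -0.005]
contact_force: [0.8, -0.8, -0.9]
gripper_width: 0.0395
grasp_force: 50.6
```

Call:
step_arm([
  [0.03,[0,0,0.003],[0,0,0]],
  [0.03,[0,0,0.002],[0,0,0]],
  [0.03,[0,0,0.0015],[0,0,0]],
  [0.03,[0,0,0.001],[0,0,0]],
  [0.03,[0,0,0],[0,0,0]],
])

```text
clock: 22.05
ee_pos: [0.5604, -0.1186, 0.0868]
ee_rot: [-2.268, -2.171, -0.004]
contact_force: [0.2, -0.1, -2.7]
gripper_width: 0.0393
grasp_force: 50.6
```

Call:
step_arm([
  [0.03,[0,0,0.001],[0,0,0]],
  [0.03,[0,0,0.001],[0,0,0]],
  [0.03,[0,0,0],[0,0,0]],
])

```text
clock: 22.35
ee_pos: [0.5608, -0.1189, 0.0862]
ee_rot: [-2.269, -2.171, -0.004]
contact_force: [-3.5, 0.7, 8.0]
gripper_width: 0.0392
grasp_force: 51.7
```

Call:
step_arm([
  [0.042,[0,0,-0.0003],[0,0,0]],
  [0.046,[0,0,0],[0,0,0]],
  [0.055,[0,0,0],[0,0,0]],
  [0.066,[0,0,0],[0,0,0]],
  [0.07,[0,0,0],[0,0,0]],
  [0.07,[0,0,-0.01],[0,0,0]],
  [0.07,[0,0,-0.025],[0,0,0]],
  [0.07,[0,0,-0.04],[0,0,0]],
  [0.07,[0,0,-0.04],[0,0,0]],
  [0.07,[0,0,-0.04],[0,0,0]],
  [0.07,[0.04,-0.02,0],[0,0,0]],
  [0.07,[0.045,-0.02,0],[0,0,0]],
  [0.07,[0.045,-0.02,0],[0,0,0]],
  [0.07,[0.045,-0.02,0],[0,0,0]],
  [0.07,[0.045,-0.02,0],[0,0,0]],
  [0.07,[0,0,0],[0,0,0]],
  [0.07,[0,0,0],[0,0,0]],
])

```text
clock: 24.05
ee_pos: [0.4701, 0.1059, 0.2417]
ee_rot: [-2.266, -2.175, -0.005]
contact_force: [-0.9, -0.2, -0.4]
gripper_width: 0.07
grasp_force: 0.0
```

Run:
```python
from h import *
s=state(); print(s['clock'],s['ee_pos'],s['contact_force'])
p,d,W,cam=snap('top'); cv2.imwrite('pics/t8.png',cv2.resize(p[90:310,170:490],(800,550))[:,:,::-1])
x,y,z=W[...,0],W[...,1],W[...,2]
m=(z>.098)&(z<.125)&(abs(x-.558)<.04)&(abs(y+.182)<.1); n,l,st,c=cv2.connectedComponentsWithStats(m.astype(np.uint8))
for i in range(1,n):
    if st[i,4]>30:
        q=W[l==i]; A=np.c_[q[:,:2]-q[:,:2].mean(0),np.ones(len(q))]; print('jar',st[i,4],q.mean(0).round(4),np.median(q[:,2]).round(4))
m=(x>.64)&(x<.69)&(y<-.09)&(y>-.27)&(z>.13)&(abs(y+.186)>.03); print('lid slope deg',np.degrees(np.arctan(np.polyfit(x[m],z[m],1)[0])),m.sum())
for l in ['mug','timer']:
    r=viewer.silhouettes('top',l)[0]; print(l,np.median(W[r['region']&(d>0)],axis=0).round(3))
```

```text
24.05 [0.4701218  0.10592102 0.24170591] [-0.87580782 -0.2298953  -0.38450519]
jar 308 [ 0.5593 -0.2449  0.1117] 0.1122
jar 305 [ 0.5575 -0.1183  0.1135] 0.1143
jar 295 [ 0.5561 -0.1807  0.1118] 0.1121
lid slope deg -19.09902527069308 1071
mug [0.711 0.147 0.043]
timer [ 0.407 -0.332  0.039]
```

View pics/t8.png

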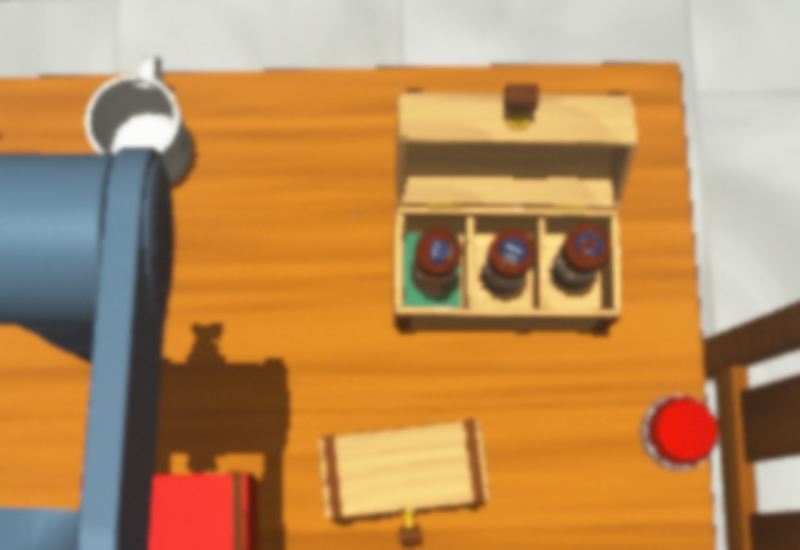

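Run:
```python
from h import *
t=np.load('t3.npz'); W=t['W']; W2=snap('top')[2]
for Q in (W,W2):
    x,y,z=Q[...,0],Q[...,1],Q[...,2]
    m=(x>.64)&(x<.69)&(y<-.09)&(y>-.27)&(z>.13)&(abs(y+.186)>.03); print(np.degrees(np.arctan(np.polyfit(x[m],z[m],1)[0])),m.sum(),z[m].mean())
print(order.finish_job())
```

```text
-19.20051021246694 1064 0.15722578301133397
-19.449901469396263 1059 0.1572589284131372
the job is handed in; nothing more can be done
None
```

The job is handed in: the lid is open at its stop, and the jar was stood upright on the table, let go, then placed on the green liner; the other jars are standing and the mug and timer have not moved.

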